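# Engage the T-handle with the damper stem and open the duct damper

### The job

The T-handle of the dust-duct damper stands in its cup but has not dropped home, because the slot in its foot is not lined up with the flat tongue of the stem hidden below it. Feel for the stem by turning the handle until the slot drops fully down over the tongue, then turn the seated handle clockwise (seen from above) to open the damper, until its bar lies along the duct; leave the handle seated and let go. Do not disturb the tape measure, the jar or the cork block.

Things in the scene. Friction and masses are not known exactly. Their poses are not given: they have to be found in the camera images.
- damper: Fixed damper: grey metal duct, 200 long, 60 in diameter, lying level on a 120 x 190 x 12 plywood board. Origin: on the bench top under the stem axis; z up, y along the duct. On the duct's middle stands the upright cup. In it the stem turns about the vertical axis; clockwise (from above) opens the damper, and a stop ends its travel when its tongue lies along the duct.
- cup (a point): Centre of the cup's floor, 88 above the bench; axes as the damper. Cup: inside diameter 59, outside 70, rim 30 above its floor. On the floor stands the stem's tongue, hidden: 46 long, 15 wide, 16 high, at an unknown angle 0.5 to 1.3 rad counter-clockwise (from above) of the duct's line. It turns stiffly (0.35 N m), stays where left; a light press while turning does not drag it.
- t_handle: Loose dark steel T-handle, 0.25 to 0.5 kg. Origin: centre of its underside; z up, y along bar and slot. Foot: disc of diameter 56, 34 high, slot 18 wide, 18 deep right across its underside (fits either way round). It starts 14 deep in the cup, on the tongue (origin 104 above the bench), and drops 16 to the cup floor when within 0.07 rad of the tongue. Play in the cup 1.5, at the tongue 0.07 rad.
- bar (a point): Centre of the T-handle's grip bar, 62 above the handle's origin; axes as the handle. The bar is 110 long (y), 18 wide (x) and 28 high, on a neck of diameter 21 and 14 high that rises from the foot. At the start the bar points 0.1 to 1.2 rad clockwise (from above) of the duct's line.
- tape_measure: Bystander: yellow and black tape measure, 36 x 88 x 62, loose on the bench beyond the duct. Origin: centre of its underside.
- jar: Bystander: clear jar with a green lid, diameter 69, 84 high, loose on the bench beyond the duct. Origin: centre of its underside.
- cork_block: Bystander: brown cork block, 64 x 107 x 35, loose on the bench on the robot's side of the duct. Origin: centre of its underside.
Mind the look-alikes: they are no part of the job. Leave any black look-alike of the damper alone.

How it is judged:
By the outcome, as a careful person would: the job done as asked, in the order asked, and still so for the second after the job is handed in, with the robot touching nothing.
It also fails if it takes over 51 s, if anything falls off the work surface, if the arm or the gripper's body presses on something with over 40 N, if the wrist force passes 120 N, or if a joint passes its speed limit or range.

### The arm

A 6-joint arm with a two-finger parallel gripper is mounted at the origin on a cart in front of the work surface, level with it; the furniture and walls round the work are solid. World frame = base frame: x ahead of the robot, y to its left, z up, the work surface at z = 0. Lengths are in m, angles in rad, forces in N, time in s.
With the tool pointing down it reaches from about 0.325 to 0.925 m from the base axis. Payload 3.1 kg.
Tool frame: the origin (TCP) lies midway between the tips of the shut fingers; the grasp point (between the pads) lies 19 mm behind it; z points along the fingers, y is the line along which they close (so a half turn about z gives the same grasp; the last joint's range is limited). The gripper opens to 85 mm and grips with 20 to 120 N. Pads are 22 mm wide; open, the fingers measure 114 mm over their backs; the gripper's body (76 mm by 85 mm) begins 54 mm behind the grasp point. The pads swing forward as they close: fully open they stand 13 mm farther back than shut.
Start: joints at [-1.315, 0.217, 1.613, -0, 1.311, -0.112], TCP at [0.225, -0.583, 0.231] pointing down, gripper open.
Joint ranges: [-2.75, 2.75], [-0.78, 2.1], [0.31, 2.55], [-1.13, 4.27], [0.13, 2.63], [-2.58, 2.58]. Speed limits (rad/s): [2.79, 2.79, 3.14, 3.14, 3.14, 3.14].

### API

Orientations are given as a rotation vector (axis times angle).
In Python, from rig import get_state, vision, ctrl, models gives the robot as it stands.
- The arm moves only by the tool servo_tool, never from a script. Its argument "targets" is text: rows parted by semicolons, each of 6 numbers parted by spaces: the shift along the tool's x, y, z in cm, then the turn, a rotation vector about the tool's x, y, z in rad. In form: dx dy dz rx ry rz; .... A call has 1 to 8 rows; each row shifts and turns the commanded pose from where the row before left it, along the tool's axes as they then stand; what a row does not reach is not made up. A row lasts 1/8 s, in which the tool goes at most 62.5 mm and 10.7 degrees, less where a joint would pass 70% of its speed; a pose out of reach is approached as far as the arm can. A call with a gripper value outside its range is refused whole. "gripper" is the finger opening in cm, from 0 to 8.54, set as the call begins (left out, the last holds). The fingers move at their own pace and stop on an object; "newtons" is the grip in N (left out, the last holds). Time passes only in rows, so rows that do not move let the fingers close. It gives the time, the measured TCP pose, the force, the opening and the grip force at its end, in the units of the state.
- get_state(): the state, without advancing time (a new reading comes with each control period).
- vision.read_camera(name): name is "side" or "top"; returns a dict with "color" (400x640x3 uint8, red, green, blue), "K" (3x3 intrinsics, pixels), "R" (3x3) and "t" (3): a world point X has camera coordinates R X + t. Camera axes: x right, y down, z forward; pixel columns grow to the right and rows downward; lengths in m; the calibration is good to about 2 mm. A picture is of the moment at which its call begins. There is no depth.
- ctrl.hand_in(): hands the job in; it is judged then, once.
Trained networks look in the newest picture that a camera, given by its name, has taken for a name from the list of things; names that differ only in an ending like _2 or _b are one class to them, and where a whole thing is asked for, a point or a joint stands for the part that bears it (a point fixed in the world has none). Each returns a list of dicts, best first, with "p" (0 to 1); they miss things now and then, are a little off and sometimes report something else, mostly with a low value. They report only what shows in the picture. A call takes as long as a camera call. They do not tell look-alikes from the thing itself.
- models.silhouettes(target, camera): "mask" (400x640 bool, what is visible of it) and "box" ([left, top, right, bottom] in pixels, round what is visible of it).
- models.landmark_of(target, camera): "xy" ([column, row] in pixels: a listed point, or the origin of a listed thing).
The state is a dict: "clock": time; "joint_positions": joint angles; "qd": joint speeds; "joint_efforts": joint torques, N m; "tool_pos": TCP position; "orientation": TCP orientation; "contact_force": force on the tool from outside, world axes, zero at the start; "wrist_torque": the same for the moment, N m; "opening": finger opening in m; "finger_force": force on a finger pad.
Only numpy, scipy, OpenCV 4.12 (cv2) and the standard library are available. Lean on these libraries where they do the work, as an engineer would, in place of code of your own. Each camera call takes 0.05 s, during which the arm holds its last target. There are 200 camera calls.

## Working session

There is one attempt and no reset: what is moved stays moved. The work goes in short steps, Python scripts to look and compute and a tool call to move; the robot and the scene stay as the last step left them, time stands still between calls to the robot, and variables do not carry over. Pictures are saved under pics/ and viewed, at most 10 in all, crops included, and the job is handed in when it is done.

Besides the shell and the picture viewer there is one more tool, called as a command line: name --argument value ..., lists and objects as JSON in quotes. servo_tool: Moves the arm, as the interface text tells. Its arguments: {"type":"object","properties":{"targets":{"type":"string"},"gripper":{"type":"number"},"newtons":{"type":"number"}},"required":["targets"]}

```bash
mkdir -p pics; cat > h.py <<'E'
import numpy as np,cv2
from rig import get_state,vision,ctrl,models
def ray(c,xy):
    d=c["R"].T@np.linalg.inv(c["K"])@np.array([xy[0],xy[1],1.]); o=-c["R"].T@c["t"]; return o,d
def atz(c,xy,z):
    o,d=ray(c,xy); return o+d*(z-o[2])/d[2]
def proj(c,X):
    p=c["K"]@(c["R"]@np.array(X)+c["t"]); return p[:2]/p[2]
E
python3 - <<'E'
from h import *
print(get_state())
ims=[]
for n in("top","side"):
    c=vision.read_camera(n); ims.append(c["color"][:,:,::-1])
    print(n,-c["R"].T@c["t"])
    for t,z in(("damper",0),("cup",.088),("t_handle",.104),("bar",.166),("tape_measure",0),("jar",0),("cork_block",0)):
        for r in models.landmark_of(t,n)[:3]: print(t,np.round(r["xy"],1),round(r["p"],2),np.round(atz(c,r["xy"],z),3))
cv2.imwrite("pics/top.png",ims[0]);cv2.imwrite("pics/side.png",ims[1])
E
```

```text
{'clock': 0.0, 'joint_positions': array([-1.31520203e+00,  2.17768776e-01,  1.61495956e+00, -3.14705960e-05,
        1.31126428e+00, -1.12192686e-01]), 'qd': array([-0.00172025,  0.00198767, -0.00113906, -0.00026903, -0.00042225,
        0.00014006]), 'joint_efforts': array([-4.50503339e-04, -3.96842515e+01, -3.03857481e+01, -2.71492354e-04,
        9.83718666e-03,  2.72528048e-06]), 'tool_pos': array([ 0.22452708, -0.58239822,  0.22994591]), 'orientation': array([-3.08626921e+00, -5.74043032e-01,  3.17469053e-04]), 'contact_force': array([ 0.7556802 , -0.51713028,  0.32542041]), 'wrist_torque': array([ 0.01370675, -0.00355355,  0.02722037]), 'finger_force': 0.0, 'opening': 0.08534196851999591}
top [0.44847958 0.00668285 1.10484825]
damper [296.6 208.6] 0.91 [0.597 0.067 0.   ]
damper [416.9 262.8] 0.7 [ 0.477 -0.194  0.   ]
cup [293.1 207.1] 0.72 [0.588 0.069 0.088]
cup [422.7 266. ] 0.58 [ 0.468 -0.189  0.088]
t_handle [291.7 203.3] 0.76 [0.594 0.071 0.104]
bar [292.4 198.6] 0.9 [0.594 0.066 0.166]
tape_measure [306.9 152.9] 0.79 [0.723 0.044 0.   ]
jar [254.4 163.5] 0.7 [0.699 0.162 0.   ]
cork_block [292.  277.3] 0.8 [0.447 0.077 0.   ]
side [0.26650015 0.71777277 0.59027904]
damper [318.1 265.6] 0.66 [0.581 0.06  0.   ]
damper [405.  212.9] 0.66 [ 0.477 -0.197  0.   ]
damper [313.4 227.1] 0.22 [ 0.648 -0.058  0.   ]
cup [313.2 227.7] 0.9 [0.59  0.06  0.088]
cup [411.4 181.8] 0.84 [ 0.467 -0.191  0.088]
t_handle [314.2 221.6] 0.55 [0.587 0.062 0.104]
bar [312.8 194.7] 0.58 [0.586 0.068 0.166]
tape_measure [260.8 248.4] 0.56 [0.715 0.057 0.   ]
tape_measure [316.6 227.6] 0.3 [ 0.64  -0.059  0.   ]
jar [239.1 281.6] 0.55 [0.699 0.164 0.   ]
cork_block [379.9 290.5] 0.63 [0.446 0.08  0.   ]
```

```bash
python3 - <<'E'
import cv2
a=cv2.imread("pics/top.png")[110:310,200:460];b=cv2.imread("pics/side.png")[130:330,190:450]
cv2.imwrite("pics/c1.png",cv2.vconcat([cv2.resize(a,(390*2,300*2))])); cv2.imwrite("pics/c2.png",cv2.resize(b,(780,600)))
E
python3 - <<'E'
from h import *
for n in("top","side"):
    c=vision.read_camera(n)
    for t in("t_handle","bar","damper","cup"):
        for r in models.silhouettes(t,n)[:2]:
            m=r["mask"]; print(n,t,round(r["p"],2),np.round(r["box"]),m.sum(),[np.round(v,1) for v in cv2.minAreaRect(np.argwhere(m)[:,::-1].astype(np.float32))])
E
```

```text
top t_handle 0.62 [262. 188. 320. 220.] 1000 [array([291.4, 203.5]), array([55.7, 29.3]), np.float64(2.4)]
top t_handle 0.42 [246. 171. 346. 251.] 4212 [array([296.6, 211.5]), array([55.6, 97. ]), np.float64(73.0)]
top bar 0.71 [264. 188. 319. 218.] 1027 [array([291.8, 203.4]), array([57.3, 29.5]), np.float64(4.6)]
top damper 0.62 [247. 170. 346. 252.] 4152 [array([296.4, 211.5]), array([55.3, 97.8]), np.float64(72.2)]
top cup 0.82 [250. 174. 347. 250.] 4096 [array([296.6, 211.6]), array([55.5, 97.8]), np.float64(72.8)]
top cup 0.61 [369. 219. 470. 314.] 5395 [array([420.3, 261.7]), array([ 58.1, 101.8]), np.float64(55.9)]
side t_handle 0.6 [287. 176. 339. 226.] 1435 [array([317.3, 204.5]), array([39.3, 54.9]), np.float64(64.3)]
side damper 0.72 [275. 210. 349. 302.] 4604 [array([314.6, 254.7]), array([65.9, 93.5]), np.float64(9.5)]
side damper 0.64 [370. 162. 450. 243.] 3673 [array([407.6, 205.1]), array([81.6, 59.1]), np.float64(71.6)]
side cup 0.8 [274. 207. 347. 303.] 4567 [array([314.3, 254.9]), array([66.1, 93.7]), np.float64(9.2)]
side cup 0.71 [374. 165. 448. 240.] 3636 [array([407.8, 204.7]), array([80.9, 58.1]), np.float64(71.8)]
```

View pics/c1.png

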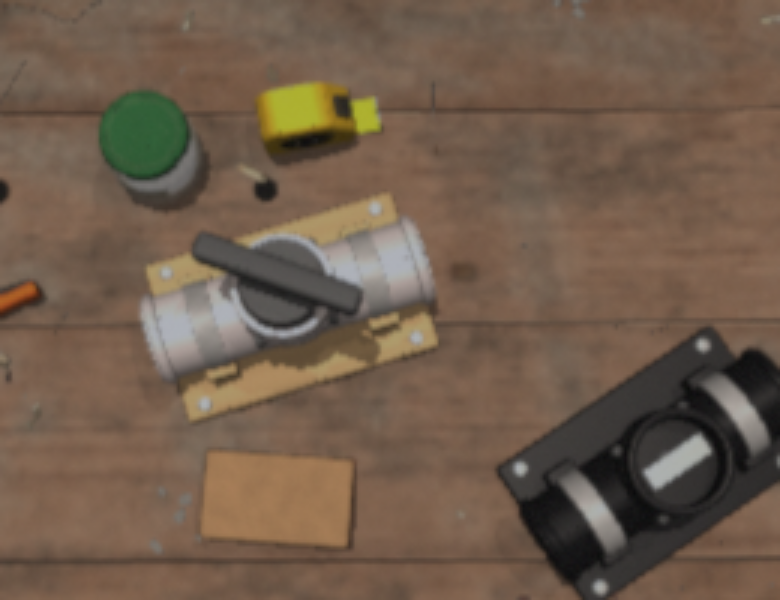

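View pics/c2.png

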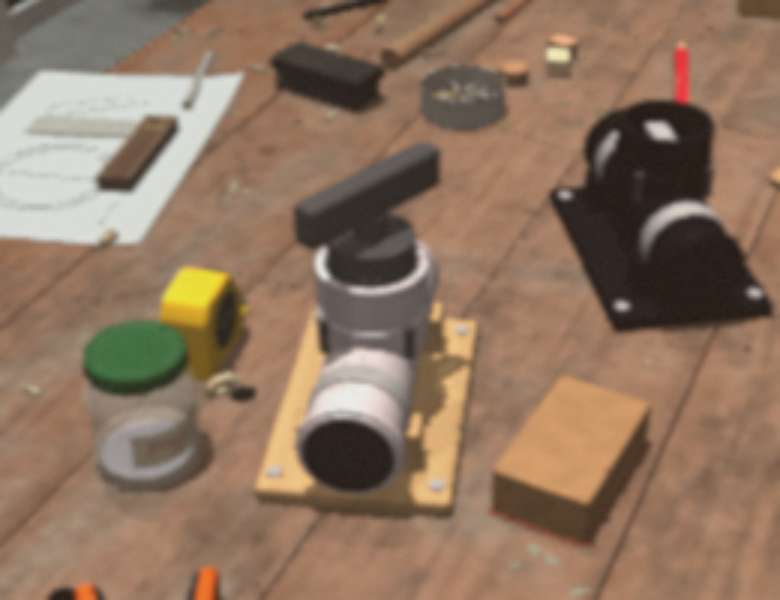

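The grey damper on plywood, with the T-handle in it, is at top-view pixel (295, 205). It matches the description. The black damper at (420, 262) has an empty cup with a light tongue showing, so it is the look-alike and I'll leave it alone. In the top view the bar runs from about (268, 192) to (317, 210), and the duct slopes the other way. The cork block, jar and tape measure are all clear of the handle.

```bash
cat >> h.py <<'E'
from scipy.spatial.transform import Rotation as Ro
def yaw(): # angle of tool x in world
    x=Ro.from_rotvec(get_state()["orientation"]).as_matrix()[:,0]; return np.arctan2(x[1],x[0])
def go(p,a):
    "total tool-frame shift (cm) and turn about tool z to reach p with tool x at world angle a, tool down"
    s=get_state(); R=Ro.from_rotvec(s["orientation"]); 
    T=np.array([[np.cos(a),np.sin(a),0],[np.sin(a),-np.cos(a),0],[0,0,-1]])
    print("shift cm",np.round(R.inv().apply(np.array(p)-s["tool_pos"])*100,2),"turn",np.round((R.inv()*Ro.from_matrix(T)).as_rotvec(),3))
E
python3 - <<'E'
from h import *
c=vision.read_camera("top"); s=vision.read_camera("side")
w=lambda x,y,z,k=3: atz(c,(200+x/k,110+y/k),z)
cor=[w(*p,.012) for p in((150,268),(392,197),(437,345),(192,420))]
print("board",np.mean(cor,0), [np.degrees(np.arctan2(*(a-b)[[1,0]])) for a,b in((cor[0],cor[1]),(cor[3],cor[2]))],[np.linalg.norm(cor[0]-cor[1]),np.linalg.norm(cor[1]-cor[2])])
a,b=w(197,245,.18),w(358,300,.18); print("bar",(a+b)/2,np.linalg.norm(a-b),np.degrees(np.arctan2(*(a-b)[[1,0]])))
r=models.landmark_of("bar","top")[0]["xy"],models.landmark_of("bar","side")[0]["xy"]
P=lambda q:q["K"]@np.c_[q["R"],q["t"]]
X=cv2.triangulatePoints(P(c),P(s),np.array(r[0],float).reshape(2,1),np.array(r[1],float).reshape(2,1)); print("tri bar",(X[:3]/X[3]).ravel())
# bar orientation from dark mask
g=c["color"].astype(int); m=models.silhouettes("t_handle","top")[0]["mask"]
print("yaw",np.degrees(yaw()),get_state()["joint_positions"])
E
```

```text
board [0.58715258 0.06396266 0.012     ] [np.float64(106.21682613503542), np.float64(106.69207107952339)] [np.float64(0.18444621860108162), np.float64(0.11374632308993228)]
bar [0.58729975 0.0648677  0.18      ] 0.10546762252295423 70.61989245306178
tri bar [0.59038489 0.06336189 0.16067972]
yaw 21.074416435600813 [-1.31522581e+00  2.16870740e-01  1.61342795e+00  3.12443894e-06
  1.31130458e+00 -1.12248244e-01]
```

```bash
python3 -c "
from h import *
go((.588,.0645,.225),np.radians(70.6))"
```

```text
shift cm [ 57.19 -47.38   0.63] turn [-0.    -0.    -0.864]
```

servo_tool --targets "4.08 -3.38 0 0 0 0;4.08 -3.38 0 0 0 0;4.08 -3.38 0 0 0 0;4.08 -3.38 0 0 0 0;4.08 -3.38 0 0 0 0;4.08 -3.38 0 0 0 0;4.08 -3.38 0 0 0 0;4.08 -3.38 0 0 0 0" --gripper 5

```text
clock: 2.55
tool_pos: [0.4328, -0.2121, 0.2317]
orientation: [3.088, 0.574, 0.001]
contact_force: [-0.4, -0.9, 0.1]
opening: 0.0501
finger_force: 0.0
```

servo_tool --targets "4.08 -3.38 0 0 0 0;4.08 -3.38 0 0 0 0;4.08 -3.38 0 0 0 0;4.08 -3.38 0 0 0 0;4.08 -3.38 0 0 0 0;4.08 -3.38 0 0 0 0;0 0 0 0 0 -0.17;0 0 0 0 0 -0.17"

```text
clock: 3.55
tool_pos: [0.5878, 0.0648, 0.2311]
orientation: [2.943, 1.1, -0.0]
contact_force: [-0.1, -0.7, 0.1]
opening: 0.0497
finger_force: 0.0
```

servo_tool --targets "0 0 0 0 0 -0.17;0 0 0 0 0 -0.17;0 0 0 0 0 -0.184;0 0 0 0 0 0;0 0 0 0 0 0"

```text
clock: 4.18
tool_pos: [0.5876, 0.0637, 0.2313]
orientation: [-2.567, -1.812, -0.0]
contact_force: [-0.1, -0.3, 0.2]
opening: 0.0499
finger_force: 0.0
```

```bash
python3 - <<'E'
from h import *
c=vision.read_camera("top"); s=vision.read_camera("side")
print(np.degrees(yaw()))
a=cv2.resize(c["color"][140:270,220:390,::-1],(680,520)); b=cv2.resize(s["color"][110:280,220:430,::-1],(0,0),fx=3.5,fy=3.5)
cv2.imwrite("pics/d2.png",b)
E
```

```text
70.48003264650694
```

View pics/d2.png

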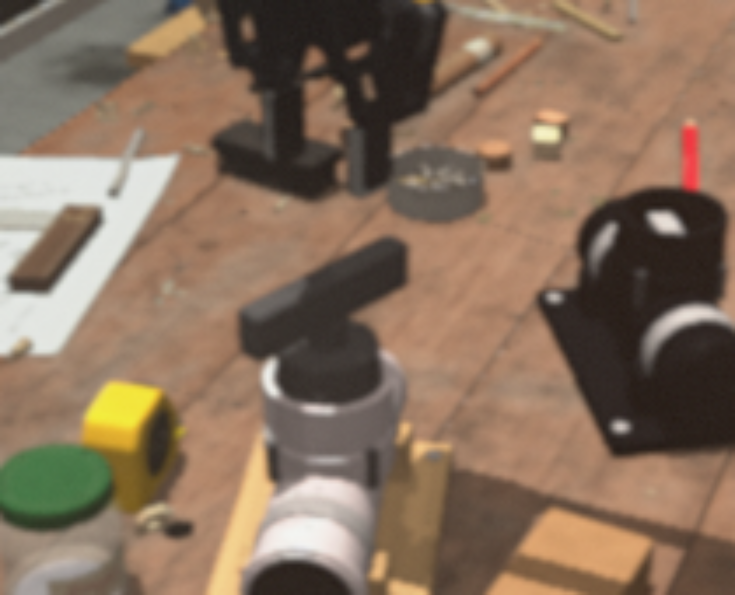

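The open fingers straddle the bar: fingertips at crop (285, 185) and (370, 190), bar centre at (325, 295). I'll go down and close to a loose cage so the handle can drop on its own.

servo_tool --targets "0 0 2.5 0 0 0;0 0 2.5 0 0 0;0 0 1.5 0 0 0;0 0 1 0 0 0;0 0 0 0 0 0;0 0 0 0 0 0"

```text
clock: 5.03
tool_pos: [0.5884, 0.0638, 0.1573]
orientation: [2.564, 1.814, 0.002]
contact_force: [0.8, -1.0, 0.8]
opening: 0.0501
finger_force: 0.0
```

servo_tool --targets "0 0 0 0 0 0;0 0 0 0 0 0;0 0 0 0 0 0;0 0 0 0 0 0" --gripper 2.1 --newtons 20

```text
clock: 5.52
tool_pos: [0.5876, 0.0637, 0.1564]
orientation: [2.564, 1.815, 0.0]
contact_force: [0.1, -0.3, 0.2]
opening: 0.0209
finger_force: 0.0
```

servo_tool --targets "0 0 0 0 0 -0.11;0 0 0 0 0 -0.11;0 0 0 0 0 -0.11;0 0 0 0 0 -0.11;0 0 0 0 0 -0.11;0 0 0 0 0 -0.11;0 0 0 0 0 -0.11;0 0 0 0 0 -0.11"

```text
clock: 6.52
tool_pos: [0.5876, 0.0637, 0.1563]
orientation: [1.542, 2.737, 0.0]
contact_force: [-0.4, 0.2, 0.9]
opening: 0.0212
finger_force: 0.8
```

```bash
python3 - <<'E'
from h import *
s=vision.read_camera("side"); st=get_state()
print(np.degrees(yaw()),st["tool_pos"],st["wrist_torque"],st["contact_force"])
cv2.imwrite("pics/e.png",cv2.resize(s["color"][110:250,220:430,::-1],(0,0),fx=3.5,fy=3.5))
E
```

```text
121.32832226567032 [0.58762054 0.06367157 0.15628116] [-0.00767007  0.06073445  0.00800961] [0.11833149 0.61417668 0.49230873]
```

View pics/e.png

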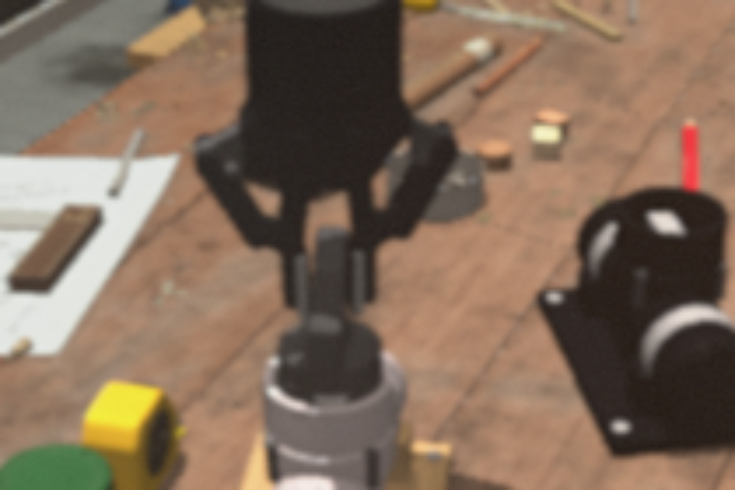

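The handle follows the fingers and is still up, with its foot showing above the cup rim at crop (330, 360). From here I'll search slowly.

servo_tool --targets "0 0 0 0 0 -0.04;0 0 0 0 0 -0.04;0 0 0 0 0 -0.04;0 0 0 0 0 -0.04;0 0 0 0 0 -0.04;0 0 0 0 0 -0.04"

```text
clock: 7.32
tool_pos: [0.5877, 0.0636, 0.1563]
orientation: [1.209, 2.899, -0.0]
contact_force: [0.4, 0.3, -0.3]
opening: 0.0209
finger_force: 0.8
```

```bash
cat > chk.py <<'E'
from h import *
s=vision.read_camera("side"); st=get_state()
print("yaw",np.degrees(yaw()),"tau",np.round(st["wrist_torque"],2),"F",np.round(st["contact_force"],1),"ff",st["finger_force"],st["clock"])
for t in("bar","t_handle"):
    r=models.landmark_of(t,"side")
    if r: print(t,r[0]["xy"],r[0]["p"])
for r in models.silhouettes("t_handle","side")[:1]: print(r["box"],r["p"],r["mask"].sum())
print("expect bar up/down",proj(s,(.588,.064,.166)),proj(s,(.588,.064,.150)))
E
python3 chk.py
```

```text
yaw 134.7813030417215 tau [-0.04  0.01 -0.03] F [-0.4  0.5  0.3] ff 0.44901011904585175 7.375
bar [308.9, 193.5] 0.73
t_handle [315.2, 223.8] 0.89
[300.0, 175.2, 332.8, 225.2] 0.59 849
expect bar up/down [312.46388605 193.50728062] [312.64463143 201.09500686]
```

servo_tool --targets "0 0 0 0 0 -0.04;0 0 0 0 0 -0.04;0 0 0 0 0 -0.04;0 0 0 0 0 -0.04;0 0 0 0 0 -0.04"

```text
clock: 8.15
tool_pos: [0.5876, 0.0637, 0.1563]
orientation: [0.913, 3.006, 0.0]
contact_force: [0.4, 0.5, -0.3]
opening: 0.0208
finger_force: 0.8
```

```bash
python3 chk.py
```

```text
yaw 146.26004776261425 tau [ 0.02 -0.01  0.  ] F [ 1.2 -0.2  0.2] ff 0.47007068365928717 8.2
t_handle [316.0, 224.1] 0.9
[297.8, 180.1, 331.2, 226.3] 0.89 928
expect bar up/down [312.46388605 193.50728062] [312.64463143 201.09500686]
```

servo_tool --targets "0 0 0 0 0 -0.04;0 0 0 0 0 -0.04;0 0 0 0 0 -0.04;0 0 0 0 0 -0.04;0 0 0 0 0 -0.04"

```text
clock: 8.98
tool_pos: [0.5875, 0.0638, 0.1562]
orientation: [-0.608, -3.082, -0.0]
contact_force: [5.3, 5.1, -1.1]
opening: 0.0212
finger_force: 0.1
```

```bash
python3 chk.py
```

```text
yaw 157.72569078235654 tau [ 0.24 -0.04  0.02] F [ 1.   1.6 -0.5] ff 0.6040944904088974 9.025
bar [310.0, 203.6] 0.71
t_handle [314.1, 225.2] 0.91
[293.7, 182.4, 340.7, 224.9] 0.78 1028
expect bar up/down [312.46388605 193.50728062] [312.64463143 201.09500686]
```

```bash
python3 - <<'E'
from h import *
s=vision.read_camera("side")
cv2.imwrite("pics/f.png",cv2.resize(s["color"][150:270,250:400,::-1],(750,600),interpolation=cv2.INTER_CUBIC))
E
```

```text
(no output)
```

View pics/f.png

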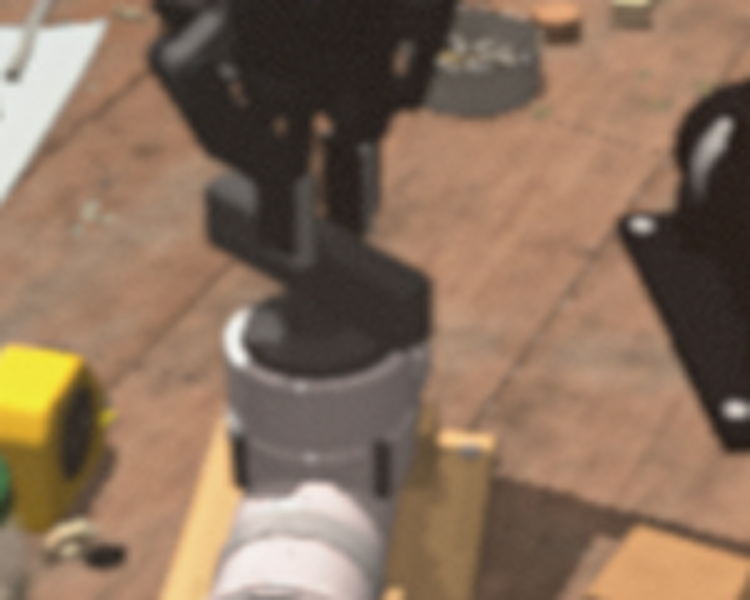

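The bar is now about 16 mm lower and the foot top sits almost level with the cup rim (crop (320, 340)), so the slot has dropped over the tongue. Next I'll take up the play, move lower, and grip firmly.

servo_tool --targets "0 0 0 0 0 0.06;0 0 0 0 0 0.06;0 0 0.6 0 0 0;0 0 0.6 0 0 0;0 0 0 0 0 0"

```text
clock: 9.85
tool_pos: [0.5873, 0.0637, 0.1435]
orientation: [-0.791, -3.039, 0.0]
contact_force: [0.8, 1.5, -0.2]
opening: 0.0209
finger_force: 0.6
```

servo_tool --targets "0 0 0 0 0 0;0 0 0 0 0 0;0 0 0 0 0 0" --gripper 1.0 --newtons 70

```text
clock: 10.22
tool_pos: [0.5875, 0.0643, 0.1438]
orientation: [-0.792, -3.04, -0.002]
contact_force: [1.8, 4.6, -3.9]
opening: 0.0163
finger_force: 69.1
```

```bash
python3 chk.py
```

```text
yaw 150.7946232449717 tau [ 1.01 -0.59  0.08] F [ 3.2  5.2 -3.3] ff 69.17627692222595 10.275
bar [311.0, 201.2] 0.72
t_handle [312.9, 227.7] 0.59
[293.8, 187.4, 336.2, 225.3] 0.85 872
expect bar up/down [312.46388605 193.50728062] [312.64463143 201.09500686]
```

servo_tool --targets "0 0 0 0 0 0.09;0 0 0 0 0 0.09;0 0 0 0 0 0.09;0 0 0 0 0 0.09;0 0 0 0 0 0.09;0 0 0 0 0 0.09;0 0 0 0 0 0.09;0 0 0 0 0 0.09"

```text
clock: 11.42
tool_pos: [0.5872, 0.0647, 0.1438]
orientation: [-1.814, -2.563, -0.001]
contact_force: [2.1, 6.0, -3.6]
opening: 0.0165
finger_force: 70.3
```

```bash
python3 chk.py
```

```text
yaw 109.2914779354619 tau [ 1.02 -0.44  0.31] F [ 2.8  5.5 -3. ] ff 69.79112852714024 11.475
bar [314.7, 199.6] 0.86
t_handle [314.9, 227.2] 0.89
[302.3, 179.9, 331.2, 229.6] 0.81 690
expect bar up/down [312.46388605 193.50728062] [312.64463143 201.09500686]
```

servo_tool --targets "0 0 0 0 0 0.03;0 0 0 0 0 0.03;0 0 0 0 0 0"

```text
clock: 12.0
tool_pos: [0.5873, 0.0645, 0.1439]
orientation: [-1.887, -2.51, -0.001]
contact_force: [1.7, 5.4, -2.7]
opening: 0.0164
finger_force: 69.7
```

```bash
python3 chk.py|head -1
```

```text
yaw 106.13458258709159 tau [ 1.09 -0.43  0.24] F [ 1.7  5.1 -3.9] ff 69.73710188409314 12.05
```

servo_tool --targets "0 0 0 0 0 0.03;0 0 0 0 0 0.03;0 0 0 0 0 0"

```text
clock: 12.58
tool_pos: [0.5872, 0.0645, 0.1439]
orientation: [-1.961, -2.452, -0.001]
contact_force: [1.9, 5.5, -3.0]
opening: 0.0166
finger_force: 69.7
```

```bash
python3 chk.py|head -1
```

```text
yaw 102.69839525362603 tau [ 1.12 -0.41  0.26] F [ 2.2  5.4 -3.1] ff 69.72504162811674 12.625
```

servo_tool --targets "0 0 0 0 0 0.03;0 0 0 0 0 0.03;0 0 0 0 0 0"

```text
clock: 13.15
tool_pos: [0.5872, 0.0646, 0.1439]
orientation: [-2.031, -2.395, -0.0]
contact_force: [2.6, 5.8, -3.2]
opening: 0.0165
finger_force: 74.2
```

```bash
python3 chk.py|head -1
```

```text
yaw 99.41661524042541 tau [ 1.2  -0.36  0.88] F [ 3.2  5.1 -3.2] ff 74.1548513341695 13.2
```

The torque jumped to 0.88 N m, so the stop is reached. I'll back off within the tongue's play so the bar is centred, then release and rise.

servo_tool --targets "0 0 0 0 0 -0.03;0 0 0 0 0 -0.03;0 0 0 0 0 -0.03;0 0 0 0 0 0"

```text
clock: 13.85
tool_pos: [0.5866, 0.0644, 0.1438]
orientation: [-1.924, -2.48, 0.0]
contact_force: [1.8, 6.2, -2.3]
opening: 0.0168
finger_force: 68.7
```

```bash
python3 chk.py|head -1
```

```text
yaw 104.35690506312845 tau [ 1.07 -0.13 -0.06] F [ 0.3  4.8 -2.5] ff 68.70747685432434 13.9
```

servo_tool --targets "0 0 0 0 0 0;0 0 0 0 0 0;0 0 0 0 0 0;0 0 0 0 0 0" --gripper 5

```text
clock: 14.55
tool_pos: [0.5876, 0.0633, 0.1445]
orientation: [1.926, 2.482, -0.001]
contact_force: [0.2, 0.7, -1.0]
opening: 0.0498
finger_force: 0.0
```

servo_tool --targets "0 0 -1.5 0 0 0;0 0 -3 0 0 0;0 0 -4 0 0 0;0 -5 -2 0 0 0;0 -5 0 0 0 0;0 -5 0 0 0 0;0 -5 0 0 0 0;0 0 0 0 0 0"

```text
clock: 15.55
tool_pos: [0.3913, 0.0138, 0.2496]
orientation: [1.927, 2.48, 0.0]
contact_force: [0.2, 0.2, 0.3]
opening: 0.0498
finger_force: 0.0
```

```bash
python3 chk.py; python3 - <<'E'
from h import *
c=vision.read_camera("top"); s=vision.read_camera("side")
a=cv2.resize(c["color"][150:270,220:370,::-1],(500,400)); b=cv2.resize(s["color"][150:310,230:350,::-1],(300,400))
cv2.imwrite("pics/g.png",np.hstack([a,b]))
E
```

```text
yaw 104.32968091127567 tau [-0.01  0.   -0.03] F [-0.1 -0.1 -0.3] ff 0.0 15.6
bar [311.2, 202.0] 0.72
t_handle [317.7, 228.2] 0.66
[300.4, 180.2, 330.1, 225.9] 0.78 772
expect bar up/down [312.46388605 193.50728062] [312.64463143 201.09500686]
```

View pics/g.png

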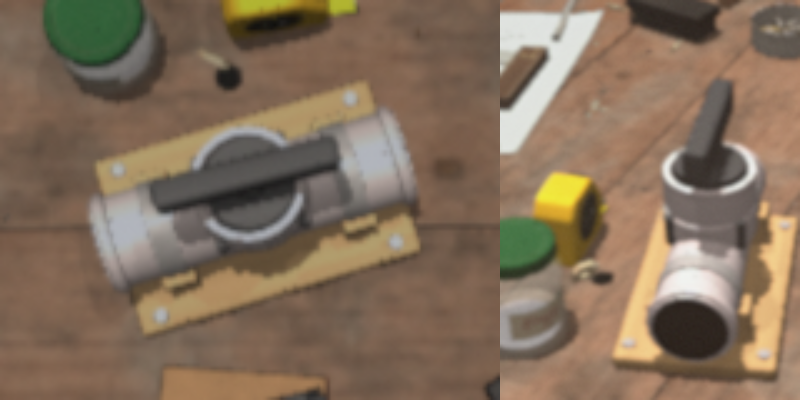

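The handle is seated, with its foot level with the rim. The bar runs from crop (152, 195) to (338, 150), within about 2° of the duct line. That is inside the 0.07 rad play, with the stem at its stop. The gripper is clear and the bystanders are undisturbed.

```bash
python3 -c "
from rig import ctrl
print(ctrl.hand_in())"
```

```text
the job is handed in; nothing more can be done
None
```

The T-handle dropped over the tongue and was turned clockwise to the stop; it was left seated and released, with its bar within about 2° of the duct line, and the job was handed in at about 16 s.

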